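# Set the length stop of the cut-off jig and butt the timber against it

## Robot

A 6-joint arm with a two-finger parallel gripper is mounted at the origin on a cart in front of the work surface, level with it; the furniture and walls round the work are solid. World frame = base frame: x ahead of the robot, y to its left, z up, the work surface at z = 0. Lengths are in m, angles in rad, forces in N, time in s.
With the tool pointing down it reaches from about 0.35 to 0.95 m from the base axis. Payload 17.4 kg.
Tool frame: the origin (TCP) lies on the centre line of the jaws, within the pads' length; the fingertips stand 14 mm ahead of it and the grasp point (between the pads) lies 5 mm behind it; z points along the fingers, y is the line along which they close (so a half turn about z gives the same grasp; the last joint's range is limited). The gripper opens to 93 mm and grips with 3 to 60 N. Pads are 15 mm wide; open, the fingers measure 128 mm over their backs; the gripper's body (75 mm by 188 mm) begins 65 mm behind the grasp point.
Start: joints at [-1.338, 0.116, 1.442, -0, 1.584, -0.038], TCP at [0.181, -0.65, 0.233] pointing down, gripper open.
Joint ranges: [-2.83, 2.83], [-0.83, 2.19], [0.07, 2.5], [-1.14, 4.28], [0.01, 3], [-2.97, 2.97]. Speed limits (rad/s): [1.89, 1.89, 2.22, 3.14, 3.14, 3.14].

## Interface

Orientations are given as a unit quaternion [w, x, y, z].
In Python, from bench import goto, servo_line, move_joints, gripper_to, hold, solve_ik, get_obs, capture, IKError, sign_off, silhouettes, pinpoint gives the robot as it stands. Calls block until the motion is done:
- goto(position, orientation): joint-space move of the TCP to a pose.
- servo_line(position, frame=None, speed=0.15): straight line of the TCP; frame=None keeps the orientation; speed is the mean speed in m/s.
- move_joints(angles): joint-space move.
- gripper_to(opening, strength=None): finger opening in m; strength is the grip in N (None keeps the last); returns when the fingers have stopped.
- hold(seconds).
- solve_ik(position, orientation): joint angles nearest the present ones, or None.
- get_obs(): the state.
- capture(name): name is "scene" or "top"; returns a dict with "color" (480x640x3 uint8, red, green, blue), "z_map" (480x640 float32, m along the optical axis (not along the pixel's ray), 0 where there is no reading), "vertical_fov" (degrees; the focal length in pixels is half the picture's height over the tangent of half this angle, whatever the lens; pixels are square), "cx", "cy" (the principal point, pixels), "k1" (the pictures are not rectified: a ray, as slopes to the right and down, at radius r is drawn at 1 + k1 r^2 times it, then the intrinsics apply), "R" (3x3) and "t" (3): a world point X has camera coordinates R X + t. Camera axes: x right, y down, z forward; pixel columns grow to the right and rows downward; lengths in m; the calibration is good to about 2 mm. A picture is of the moment at which its call begins.
A pose or a line that the arm cannot do raises IKError and nothing moves.
- sign_off(): hands the job in; it is judged then, once.
Trained networks look in a picture, given as the dict that the camera call returned (one of the last four; its "shot" number tells which), for a name from the list of things; names that differ only in an ending like _2 or _b are one class to them, and where a whole thing is asked for, a point or a joint stands for the part that bears it (a point fixed in the world has none). Each returns a list of dicts, best first, with "conf" (0 to 1); they miss things now and then, are a little off and sometimes report something else, mostly with a low value. They report only what shows in the picture. A call takes as long as a camera call.
- silhouettes(target, picture): "mask" (480x640 bool, what is visible of it) and "location" ([column, row] in pixels, amid what is visible of it).
- pinpoint(target, picture): "location" ([column, row] in pixels: a listed point, or the origin of a listed thing).
The state is a dict: "time_s": time; "joints": joint angles; "joint_velocities": joint speeds; "joint_efforts": joint torques, N m; "position": TCP position; "orientation": TCP orientation; "wrist_force": force on the tool from outside, world axes, zero at the start; "wrist_torque": the same for the moment, N m; "width": finger opening in m; "gripper_force": force on a finger pad.
Only numpy, scipy, OpenCV 4.12 (cv2) and the standard library are available. Lean on these libraries where they do the work, as an engineer would, in place of code of your own. Each camera call takes 0.05 s, during which the arm holds its last target. There are 200 camera calls.

## Task

On the cut-off jig, push the sliding stop to the right along the fence until its roller clicks down into the notch between the two pins of the click block, and leave it there. Then push the piece of timber to the left along the fence until its end sits against the stop, without knocking the stop out of its notch. Only push with the fingers: do not grip or lift anything, and leave the other things on the bench alone.

Things in the scene. Friction and masses are not known exactly. Their poses are not given: they have to be found in the camera images.
- jig: Cut-off jig fixed on the bench: plywood base 12 mm thick (its top is the bed), x -75 to 65, y -260 to 260 mm. Far side: aluminium fence, x 35 to 59 mm, top 52 mm above the bench. Near side: wooden lip 8 mm above the bed. Between them a channel, x -33 to 35 mm. Origin: on the bench under the jig's middle; x away from the robot across the fence, y left along the fence, z up.
- click_block: Steel click block, 82 mm long, on the fence top, at a new place each time: two cross pins 10 mm thick, 20 mm between axes, a ramp outside each. Origin: the notch midway between the pins, on the fence top, axes as the jig's. Running onto it takes up to 8 N, from 30 to 10 mm before the notch; then the roller snaps in by itself. Leaving the notch takes about 24 N either way.
- cut_stop (a joint): Travel of the stop along the fence, m: 0 at the left end, grows to the right (jig -y) up to 0.25. The stop is an aluminium block captive on the fence, 50 mm wide (x), 30 mm long (y), sides 3 to 63 mm above the bed; its bracket reaches back over the fence and carries the sprung roller (top 85 mm above the bed). It slides with 1.5 N plus light damping and stays where left.
- roller_lift (a joint): Height of the stop's sprung roller above its lowest position, m: 0 while it runs free, about 0.007 on top of a pin, under 0.001 down in the notch.
- roller_axis (a point): Centre of the roller (12 mm diameter) under the stop's bracket, over the fence, midway along the stop's length. The stop is in the notch when this lies at the same place along the fence as the click block's origin.
- stop_left (a point): Centre of the left side face of the stop (the dark push plate, 46 mm wide, 60 mm high), 33 mm above the bed; axes as the jig's. Pushed to the right here.
- stop_right (a point): Centre of the right side face of the stop (the stop face, against which the timber goes), 33 mm above the bed; axes as the jig's.
- push_plate: The dark steel plate that forms the left side face of the stop; its origin is that of the stop block, on the bed on the channel's middle line, midway along the stop.
- stop_face: The bright steel plate that forms the right side face of the stop; origin as the push plate's.
- board: Piece of light timber lying loose on the bed in the channel, right of the stop: 64 (x) x 120 (y, along the fence) x 28 mm high, about 0.2 kg. Origin: centre of its underside.
- board_left (a point): Centre of the timber's left end face, 14 mm above the bed: the end that goes against the stop.
- board_right (a point): Centre of the timber's right end face, 14 mm above the bed: pushed to the left here.
- chisel: Chisel, 202 mm long, lying on the bench in front of the jig, along it; leave alone.
- sanding_block: Brown sanding block 61 x 100 x 29 mm on the bench in front of the jig; leave alone.
- electrical_tape: Roll of black tape, 68 mm across, 19 mm high, on the bench behind the fence; leave alone.
- spring_clamp: Black spring clamp, 63 x 111 x 15 mm, lying on the bench behind the fence; leave alone.
- bolt: Steel bolt 52 mm long, lying on the bench in front of the jig; leave alone.

How it is judged:
By the outcome, as a careful person would: the job done as asked, in the order asked, and still so for the second after the job is handed in, with the robot touching nothing.
It also fails if it takes over 48 s, if anything falls off the work surface, if the arm or the gripper's body presses on something with over 40 N, if the wrist force passes 120 N, or if a joint passes its speed limit or range.

## Working session

There is one attempt and no reset: what is moved stays moved. The work goes in short steps, each a Python script; the robot and the scene stay as the last script left them, time stands still between calls to the robot, and variables do not carry over. Pictures are saved under pics/ and viewed, at most 10 in all, crops included, and the job is handed in when it is done.

```bash
mkdir -p pics; ls; cat > h.py <<'E'
import numpy as np, cv2
from bench import *
def K(p):
    f=240/np.tan(np.radians(p["vertical_fov"])/2)
    return np.array([[f,0,p["cx"]],[0,f,p["cy"]],[0,0,1.]]), np.array([p["k1"],0,0,0.])
def ray(p,px):
    k,d=K(p); s=cv2.undistortPoints(np.array([[px]],float),k,d)[0,0]
    R=np.array(p["R"]);return -R.T@np.array(p["t"]), R.T@np.array([s[0],s[1],1])
def at_z(p,px,z):
    c,d=ray(p,px); return c+d*(z-c[2])/d[2]
def cloud(p,mask):
    v,u=np.nonzero(mask&(p["z_map"]>0)); k,d=K(p)
    s=cv2.undistortPoints(np.stack([u,v],1).astype(float)[:,None],k,d)[:,0]
    z=p["z_map"][v,u][:,None]; return (np.hstack([s*z,z])-np.array(p["t"]))@np.array(p["R"])
def proj(p,X):
    k,d=K(p); r=cv2.Rodrigues(np.array(p["R"]))[0]
    return cv2.projectPoints(np.array(X,float).reshape(-1,3),r,np.array(p["t"],float),k,d)[0][:,0]
E
cat > a.py <<'E'
from h import *
o=get_obs();print(o["time_s"],o["orientation"],o["wrist_force"])
for n in ["scene","top"]:
    p=capture(n);cv2.imwrite(f"pics/{n}0.png",p["color"][:,:,::-1])
    c=-np.array(p["R"]).T@np.array(p["t"]);print(n,"cam",c.round(3))
    for t,z in [("jig",0),("click_block",.052),("roller_axis",.07),("stop_left",.045),("stop_right",.045),("push_plate",.012),("stop_face",.012),("board",.012),("board_left",.026),("board_right",.026)]:
        for r in pinpoint(t,p)[:2]:
            print(t,round(r["conf"],2),np.round(r["location"]),at_z(p,r["location"],z).round(4))
    for t in ["jig","click_block","push_plate","stop_face","cut_stop","board"]:
        for r in silhouettes(t,p)[:1]:
            X=cloud(p,r["mask"]); print("sil",t,round(r["conf"],2),np.round(r["location"]),len(X),np.percentile(X,[3,50,97],axis=0).round(3).tolist() if len(X) else 0)
print(get_obs()["time_s"])
E
python3 a.py
```

```text
bench.py
pics
0.0 [-5.69263961e-04  9.90849015e-01  1.34973713e-01 -5.64579160e-05] [-0.10867599 -0.00134996  0.99423277]
scene cam [-0.031  0.96   0.583]
click_block 0.71 [315. 244.] [ 0.5534 -0.0236  0.052 ]
click_block 0.18 [352. 294.] [0.3675 0.1422 0.052 ]
roller_axis 0.41 [289. 257.] [0.5457 0.101  0.07  ]
stop_left 0.79 [297. 269.] [0.5251 0.0988 0.045 ]
stop_left 0.45 [404. 236.] [ 0.3952 -0.1978  0.045 ]
stop_right 0.59 [304. 266.] [0.5217 0.0778 0.045 ]
push_plate 0.95 [304. 282.] [0.5139 0.0902 0.012 ]
push_plate 0.3 [336. 262.] [ 0.5019 -0.0389  0.012 ]
stop_face 0.46 [355. 238.] [ 0.5269 -0.1846  0.012 ]
stop_face 0.3 [314. 243.] [ 0.6041 -0.1037  0.012 ]
board 0.8 [356. 237.] [ 0.5295 -0.1961  0.012 ]
board 0.63 [353. 296.] [0.3933 0.0835 0.012 ]
board_left 0.95 [350. 242.] [ 0.5129 -0.1294  0.026 ]
board_left 0.56 [365. 225.] [ 0.5309 -0.2512  0.026 ]
board_right 0.69 [366. 226.] [ 0.5248 -0.2501  0.026 ]
board_right 0.29 [298. 270.] [0.541  0.0701 0.026 ]
sil jig 0.89 [313. 271.] 6534 [[0.441, -0.257, 0.008], [0.509, 0.095, 0.016], [0.567, 0.207, 0.086]]
sil click_blo
[... 924 characters left out ...]
 0.0892 0.026 ]
board_right 0.86 [466. 256.] [ 0.5274 -0.2518  0.026 ]
sil jig 0.77 [341. 268.] 14873 [[0.445, -0.287, 0.01], [0.506, -0.008, 0.014], [0.575, 0.194, 0.086]]
sil click_block 0.94 [363. 236.] 434 [[0.553, -0.082, 0.051], [0.565, -0.04, 0.055], [0.574, -0.007, 0.062]]
sil push_plate 0.7 [301. 260.] 43 [[0.502, 0.074, 0.022], [0.515, 0.075, 0.068], [0.529, 0.076, 0.077]]
sil stop_face 0.55 [304. 257.] 95 [[0.5, 0.073, 0.012], [0.517, 0.075, 0.068], [0.537, 0.078, 0.089]]
sil cut_stop 0.82 [296. 250.] 626 [[0.499, 0.075, 0.034], [0.531, 0.089, 0.087], [0.569, 0.102, 0.099]]
sil board 0.78 [434. 255.] 2013 [[0.495, -0.243, 0.036], [0.524, -0.185, 0.041], [0.554, -0.128, 0.044]]
1.7
```

```bash
cat > b.py <<'E'
from h import *
p=capture("top"); np.save("pics/top.npy",p,allow_pickle=True)
X=cloud(p,np.ones((480,640),bool))
# fence top: near edge per y-bin
F=X[(X[:,2]>.047)&(X[:,2]<.057)&(X[:,0]>.5)&(X[:,0]<.6)&(abs(X[:,1]+.03)<.28)]
ys=np.arange(-.3,.25,.01);P=[]
for y in ys:
    q=F[abs(F[:,1]-y)<.005]
    if len(q)>8: P.append([y,np.median(q[:,0]),q[:,0].min(),q[:,0].max(),len(q)])
P=np.array(P);print(P.round(4))
c=np.polyfit(P[:,0],P[:,1],1);print("fit",c)
big=cv2.resize(p["color"][150:350,220:520],None,fx=2.6,fy=2.6,interpolation=cv2.INTER_CUBIC)
cv2.imwrite("pics/topcrop.png",big[:,:,::-1])
E
python3 b.py
```

```text
[[-3.000e-01  5.675e-01  5.031e-01  5.834e-01  2.400e+01]
 [-2.900e-01  5.715e-01  5.596e-01  5.834e-01  6.400e+01]
 [-2.800e-01  5.713e-01  5.594e-01  5.832e-01  6.400e+01]
 [-2.700e-01  5.711e-01  5.593e-01  5.831e-01  6.400e+01]
 [-2.600e-01  5.699e-01  5.575e-01  5.812e-01  6.000e+01]
 [-2.500e-01  5.706e-01  5.576e-01  5.809e-01  6.500e+01]
 [-2.400e-01  5.689e-01  5.575e-01  5.808e-01  6.200e+01]
 [-2.300e-01  5.688e-01  5.571e-01  5.806e-01  6.200e+01]
 [-2.200e-01  5.687e-01  5.569e-01  5.805e-01  6.700e+01]
 [-2.100e-01  5.686e-01  5.568e-01  5.806e-01  6.600e+01]
 [-2.000e-01  5.684e-01  5.567e-01  5.803e-01  6.500e+01]
 [-1.900e-01  5.684e-01  5.566e-01  5.805e-01  6.100e+01]
 [-1.800e-01  5.673e-01  5.565e-01  5.781e-01  6.000e+01]
 [-1.700e-01  5.680e-01  5.564e-01  5.782e-01  5.900e+01]
 [-1.600e-01  5.665e-01  5.563e-01  5.780e-01  6.400e+01]
 [-1.500e-01  5.679e-01  5.563e-01  5.781e-01  6.100e+01]
 [-1.400e-01  5.678e-01  5.563e-01  5.778e-01  6.000e+01]
 [-1.300e-01  5.660e-01  5.560e-01  5.779e-01  6.400e+01]
 [-1.200e-01  5.660e-01  5.560e-01  5.778e-01  5.900e+01
[... 1072 characters left out ...]
.486e-01  5.723e-01  6.500e+01]
 [ 8.000e-02  5.601e-01  5.406e-01  5.719e-01  2.700e+01]
 [ 1.100e-01  5.581e-01  5.466e-01  5.697e-01  5.700e+01]
 [ 1.200e-01  5.580e-01  5.465e-01  5.696e-01  6.200e+01]
 [ 1.300e-01  5.578e-01  5.464e-01  5.696e-01  6.200e+01]
 [ 1.400e-01  5.560e-01  5.461e-01  5.676e-01  5.900e+01]
 [ 1.500e-01  5.558e-01  5.458e-01  5.675e-01  6.100e+01]
 [ 1.600e-01  5.574e-01  5.458e-01  5.675e-01  6.200e+01]
 [ 1.700e-01  5.556e-01  5.456e-01  5.673e-01  6.500e+01]
 [ 1.800e-01  5.555e-01  5.441e-01  5.652e-01  5.700e+01]
 [ 1.900e-01  5.537e-01  5.439e-01  5.653e-01  5.700e+01]
 [ 2.000e-01  5.554e-01  5.439e-01  5.652e-01  3.400e+01]]
fit [-0.03224304  0.56181156]
```

View pics/topcrop.png

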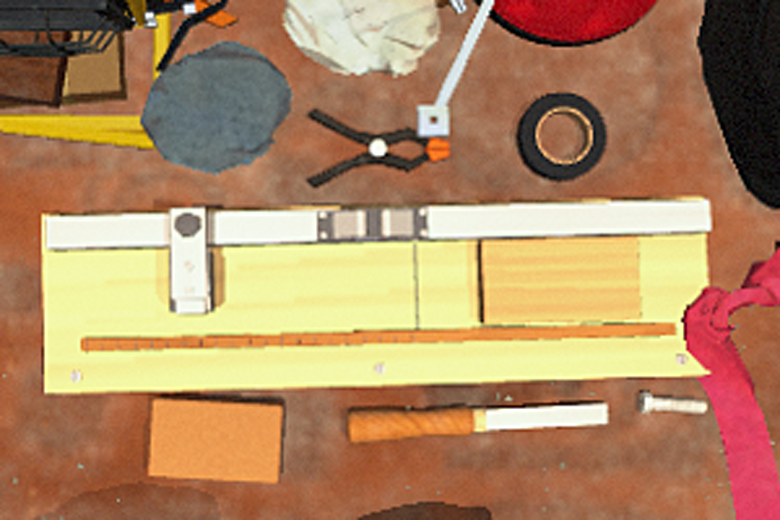

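View pics/scene0.png

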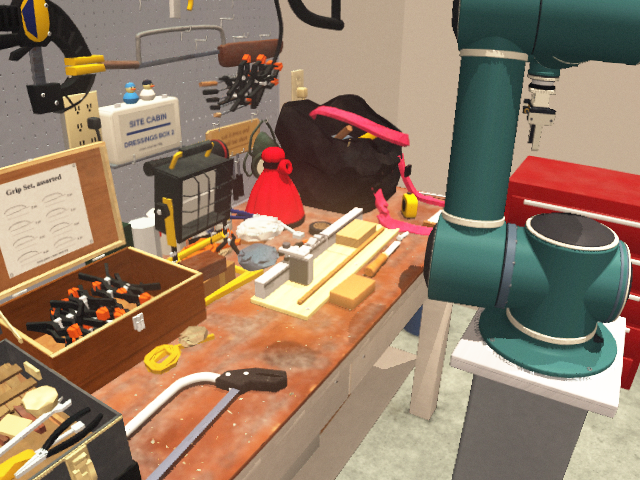

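```bash
cat > c.py <<'E'
from h import *
p=np.load("pics/top.npy",allow_pickle=True).item()
X=cloud(p,np.ones((480,640),bool))
def hi(x0,x1,y0,y1):
    q=X[(X[:,0]>x0)&(X[:,0]<x1)&(X[:,1]>y0)&(X[:,1]<y1)]; q=q[np.argsort(-q[:,2])]; return q[:1].round(3),(q[:,2]>.07).sum()
for y in np.arange(-.34,.2,.04): print(round(y,2),hi(.40,.63,y,y+.04),hi(.63,.72,y,y+.04))
u=np.array([-.0322,1,0])/np.hypot(1,.0322); e=np.array([u[1],-u[0],0])
Y=X@u
def st(m,a): 
    v=a[m]; return np.percentile(v,[1,50,99]).round(4),len(v)
xe=X@e; x0=(np.array([.56181,0,.0])@e)-.047  # jig x=0
print("x0",x0)
j=xe-x0
print("board x",st((abs(j)<.036)&(X[:,2]>.037)&(X[:,2]<.046)&(Y<-.1),j),"y",st((abs(j)<.03)&(X[:,2]>.037)&(X[:,2]<.046)&(Y<-.1),Y))
print("bracket y",st((abs(j)<.06)&(X[:,2]>.082)&(X[:,2]<.1)&(Y>0),Y))
m=(abs(j-.047)<.012)&(X[:,2]>.0555)&(Y<0)&(Y>-.1);print("click",st(m,Y))
for y in np.arange(-.09,.004,.004):
    q=X[(abs(j-.047)<.009)&(abs(Y-y)<.002)]; print(round(y,3),q[:,2].max().round(4),np.median(q[:,2]).round(4),end=" | ")
print("fence ends",st((abs(j-.047)<.008)&(X[:,2]>.047)&(X[:,2]<.057)&(Y>-.33),Y))
from scipy.spatial.transform import Rotation as Ro
for s in (1,-1):
    R=np.stack([np.cross(s*e,[0,0,-1]),s*e,[0,0,-1]],1); q=Ro.from_matrix(R).as_quat()[[3,0,1,2]]
    for pos in [(.52,.135,.06),(.526,-.28,.04)]:
        print(s,q.round(4),pos,solve_ik(list(pos),q.tolist()))
E
python3 c.py
```

```text
-0.34 (array([[ 0.627, -0.34 ,  0.192]]), np.int64(957)) (array([[ 0.718, -0.334,  0.258]]), np.int64(2742))
-0.3 (array([[ 0.499, -0.298,  0.065]]), np.int64(0)) (array([[ 0.684, -0.299,  0.138]]), np.int64(23))
-0.26 (array([[ 0.563, -0.224,  0.058]]), np.int64(0)) (array([[ 0.719, -0.222,  0.036]]), np.int64(0))
-0.22 (array([[ 0.563, -0.218,  0.057]]), np.int64(0)) (array([[ 0.72 , -0.197,  0.056]]), np.int64(0))
-0.18 (array([[ 0.564, -0.169,  0.057]]), np.int64(0)) (array([[ 0.72 , -0.179,  0.045]]), np.int64(0))
-0.14 (array([[ 0.573, -0.101,  0.057]]), np.int64(0)) (array([[ 0.674, -0.107,  0.036]]), np.int64(0))
-0.1 (array([[ 0.57 , -0.06 ,  0.063]]), np.int64(0)) (array([[ 0.706, -0.061,  0.071]]), np.int64(4))
-0.06 (array([[ 0.564, -0.037,  0.065]]), np.int64(0)) (array([[ 0.714, -0.03 ,  0.077]]), np.int64(159))
-0.02 (array([[ 0.557, -0.007,  0.059]]), np.int64(0)) (array([[ 0.715, -0.011,  0.075]]), np.int64(42))
0.02 (array([[0.627, 0.057, 0.06 ]]), np.int64(0)) (array([[0.637, 0.059, 0.062]]), np.int64(0))
0.06 (array([[0.555, 0.096, 0.102]]), np.int64(534)) (array(
[... 1065 characters left out ...]
0.0529 | 0.002 0.0571 0.0529 | fence ends (array([-0.3118, -0.091 ,  0.648 ]), 1865)
1 [0.     0.6956 0.7184 0.    ] (0.52, 0.135, 0.06) [ 2.06524953e-01 -8.27637940e-02  1.92958226e+00 -4.44089210e-16
  1.29477419e+00  1.74336075e-01]
1 [0.     0.6956 0.7184 0.    ] (0.526, -0.28, 0.04) [-5.31974334e-01  6.53282420e-02  1.81761544e+00 -4.44089210e-16
  1.25864897e+00 -5.64163212e-01]
-1 [-0.      0.7184 -0.6956  0.    ] (0.52, 0.135, 0.06) [ 2.06524953e-01 -8.27637940e-02  1.92958226e+00 -4.44089210e-16
  1.29477419e+00 -2.96725658e+00]
-1 [-0.      0.7184 -0.6956  0.    ] (0.526, -0.28, 0.04) [-5.31974334e-01  6.53282420e-02  1.81761544e+00 -4.44089210e-16
  1.25864897e+00  2.57742944e+00]
```

```bash
cat >> h.py <<'E'
u=np.array([-.0322,1,0])/np.hypot(1,.0322); e=np.array([u[1],-u[0],0]); XE=.5145
Q=[0.,0.6956,0.7184,0.]; Q=(np.array(Q)/np.linalg.norm(Q)).tolist()
def P(Y,z,x=0): return (u*Y+e*(XE+x)+np.array([0,0,z])).tolist()
def st(): 
    o=get_obs(); return o["time_s"], float(np.array(o["position"])@u), float(np.array(o["wrist_force"])@u), np.round(o["wrist_force"],2)
E
cat > d.py <<'E'
from h import *
gripper_to(0.0)
goto([.40,-.20,.30],Q)
goto(P(.127,.16),Q); print(st())
servo_line(P(.127,.058),speed=.12); print(st(),get_obs()["width"])
servo_line(P(.105,.058),speed=.06); print(st())
for Y in np.arange(.101,.083,-.003):
    servo_line(P(Y,.058),speed=.03); s=st(); print(s)
    if abs(s[2])>1.2: break
E
python3 d.py
```

```text
(6.475, 0.12619369215004717, -0.4734720443733307, array([ 0.24, -0.47, -0.48]))
(7.475, 0.12702628744747893, 0.05578722608775985, array([0.71, 0.08, 0.23])) 0.0002035554199210844
(7.9917, 0.104654705632243, -0.6751443804805478, array([ 0.75, -0.65,  0.01]))
(8.275, 0.1009461217327883, 0.3501905099077221, array([0.33, 0.36, 0.19]))
(8.525, 0.0979166889262209, 0.5789192513605758, array([-0.35,  0.57,  0.51]))
(8.775, 0.09482449086442277, 0.4430320051918084, array([-0.07,  0.44,  0.83]))
(9.025, 0.09177860467515184, 0.30480685709189087, array([-0.27,  0.3 , -1.15]))
(9.275, 0.08878589061669205, -0.5039498321873364, array([ 1.1 , -0.47, -0.27]))
(9.525, 0.08579577099078295, -0.30687118167438515, array([-0.17, -0.31, -0.73]))
(9.775, 0.08280029513947276, 0.45196411162569217, array([ 0.48,  0.47, -0.12]))
```

```bash
cat > f.py <<'E'
import sys
from h import *
p=capture("scene"); x,y,s=int(sys.argv[2]),int(sys.argv[3]),160
cv2.imwrite(f"pics/{sys.argv[1]}.png",cv2.resize(p["color"][y-60:y+60,x-80:x+80],None,fx=4.5,fy=4.5,interpolation=cv2.INTER_CUBIC)[:,:,::-1])
for t in ("push_plate","cut_stop","board"):
    for r in silhouettes(t,p)[:1]:
        X=cloud(p,r["mask"]);Y=X@u;print(t,round(r["conf"],2),np.percentile(Y,[3,25,50,75,97]).round(4),r["location"])
p=capture("top")
for t in ("cut_stop","board","click_block"):
    for r in silhouettes(t,p)[:1]:
        X=cloud(p,r["mask"]);X=X[(X[:,2]>(.08 if t=="cut_stop" else .036))&(X[:,2]<.12)];Y=X@u;print("top",t,round(r["conf"],2),np.percentile(Y,[3,25,50,75,97]).round(4),r["location"]) if len(Y) else 0
E
python3 f.py s1 305 255
```

```text
push_plate 0.78 [0.0678 0.0703 0.0714 0.0727 0.0762] [298.6, 272.9]
cut_stop 0.85 [0.0268 0.0585 0.0674 0.0713 0.0752] [295.2, 264.4]
board 0.57 [-0.259  -0.2269 -0.1914 -0.1525 -0.1438] [358.7, 232.2]
top board 0.95 [-0.2599 -0.2327 -0.2023 -0.1728 -0.1466] [432.8, 256.1]
top click_block 0.66 [-0.1004 -0.0808 -0.06   -0.0408 -0.0252] [363.7, 236.8]
```

View pics/s1.png

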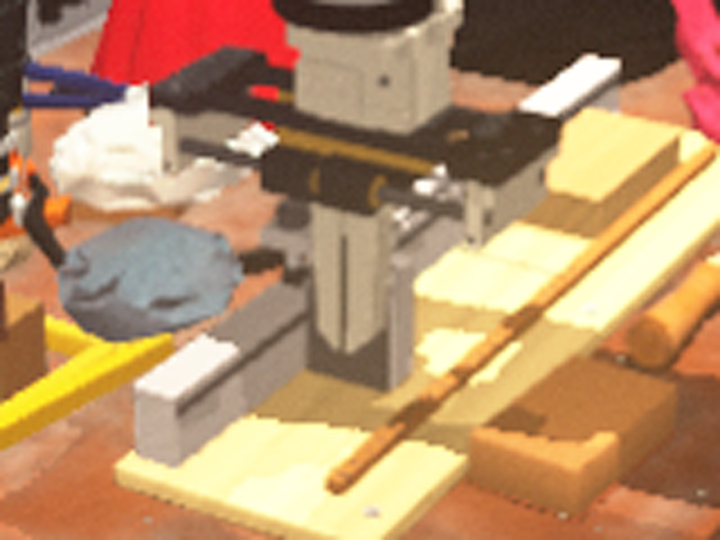

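The picture shows the closed fingers against the dark push plate (crop about 350,350), with the stop moved slightly and the gripper body clear above the bracket. I'll push on to the click block in small steps.

```bash
cat > g.py <<'E'
from h import *
servo_line(P(.0,.058),speed=.06); print(st())
pk=0
for Y in np.arange(-.003,-.0345,-.0025):
    servo_line(P(Y,.058),speed=.025); s=st(); print([round(float(v),4) for v in s[:3]],s[3])
    pk=max(pk,s[2])
    if pk>4 and s[2]<1.0 and Y<-.018: break
E
python3 g.py; python3 f.py s2 315 240
```

```text
(11.7083, 0.00010764103332873073, 0.3670760559947061, array([0.46, 0.38, 0.22]))
[11.975, -0.0031, 0.3383] [ 0.29  0.35 -0.12]
[12.225, -0.0057, -0.1171] [ 0.09 -0.11  0.84]
[12.475, -0.0082, -0.7932] [ 0.68 -0.77 -0.31]
[12.725, -0.0104, 2.8436] [0.11 2.85 1.14]
[12.975, -0.0129, 5.065] [-0.69  5.05  1.4 ]
[13.225, -0.0154, 3.4702] [0.42 3.49 0.8 ]
[13.475, -0.018, 4.6566] [0.17 4.66 0.71]
[13.725, -0.0205, 4.1579] [0.64 4.18 0.24]
[13.975, -0.023, 3.991] [0.26 4.   1.22]
[14.225, -0.0257, 0.3705] [0.02 0.37 0.08]
push_plate 0.67 [-0.2571 -0.2024 -0.1677 -0.1471 -0.1427] [356.3, 238.5]
cut_stop 0.64 [-0.0513 -0.0446 -0.0385 -0.0313 -0.0221] [311.0, 243.7]
board 0.8 [-0.2534 -0.199  -0.165  -0.147  -0.1428] [354.7, 234.0]
top board 0.64 [-0.2602 -0.2384 -0.2138 -0.1903 -0.1692] [440.2, 255.9]
```

View pics/s2.png

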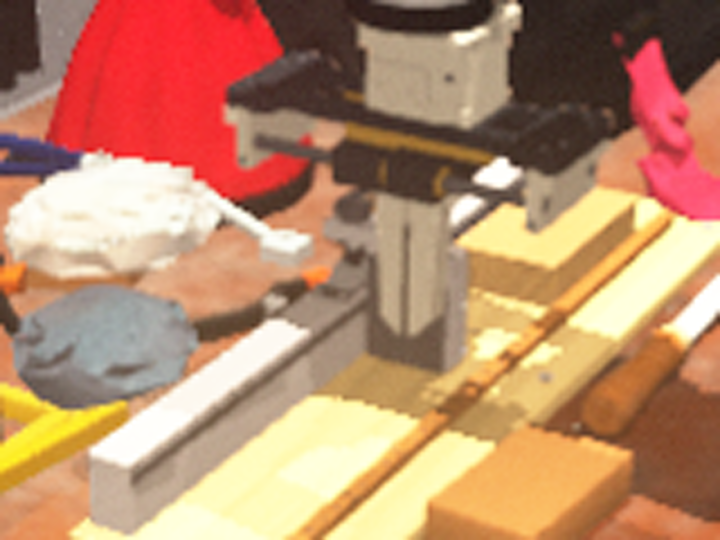

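```bash
cat > g2.py <<'E'
from h import *
for Y in (-.0275,-.029,-.0305,-.032):
    servo_line(P(Y,.058),speed=.02); s=st(); print([round(float(v),4) for v in s[:3]],s[3])
servo_line(P(.02,.058),speed=.15)
servo_line(P(.04,.16),speed=.2)
E
python3 g2.py; python3 f.py s3 315 240
```

```text
[14.875, -0.0277, -0.0509] [ 0.36 -0.04  0.1 ]
[15.125, -0.0291, 0.7579] [ 0.38  0.77 -1.49]
[15.375, -0.0306, 0.3344] [ 0.45  0.35 -0.33]
[15.625, -0.0321, -0.2443] [-0.77 -0.27  0.52]
push_plate 0.72 [-0.053  -0.0501 -0.0487 -0.0473 -0.0447] [324.8, 247.7]
cut_stop 0.59 [-0.0735 -0.0578 -0.0507 -0.0484 -0.0454] [328.1, 241.7]
board 0.81 [-0.2628 -0.2257 -0.1875 -0.1508 -0.1434] [355.1, 231.9]
top board 0.85 [-0.2598 -0.2322 -0.202  -0.1726 -0.1465] [429.5, 256.2]
top click_block 0.59 [-0.1007 -0.0969 -0.0929 -0.0879 -0.083 ] [381.1, 236.2]
```

View pics/s3.png

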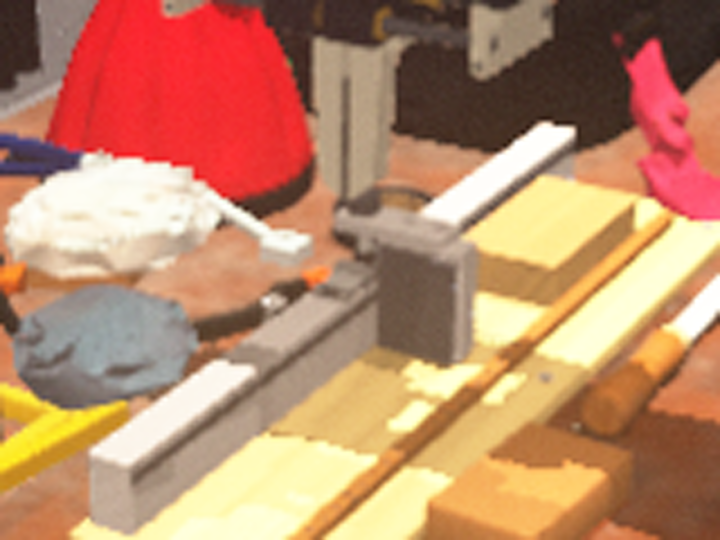

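The stop has jumped about 9 mm ahead of the finger's last position, so the roller snapped into the notch. Next I'll check clearance to the pink strap at the board's right end.

```bash
cat > k.py <<'E'
from h import *
p=np.load("pics/top.npy",allow_pickle=True).item()
X=cloud(p,np.ones((480,640),bool)); j=X@e-XE; Y=X@u
for z in (.03,.06,.095,.13,.17,.22):
    for w in (.025,.10):
        m=(abs(j)<w)&(X[:,2]>z)&(Y<-.265)&(X[:,2]<.5)&(Y>-.5); print(z,w,m.sum(),np.sort(Y[m])[-3:].round(3), j[m][np.argmax(Y[m])].round(3) if m.any() else "")
m=(abs(j)<.025)&(X[:,2]>.037)&(X[:,2]<.046)&(Y<-.12)&(Y>-.3)
b=[Y[m&(abs(j-c)<.003)].min().round(4) for c in (-.02,-.01,0,.01,.02)];print("board right",b,[Y[m&(abs(j-c)<.003)].max().round(4) for c in (-.02,0,.02)])
E
python3 k.py
```

```text
0.03 0.025 750 [-0.304 -0.304 -0.303] -0.023
0.03 0.1 6689 [-0.266 -0.265 -0.265] 0.035
0.06 0.025 576 [-0.315 -0.314 -0.314] -0.023
0.06 0.1 5337 [-0.313 -0.313 -0.311] -0.029
0.095 0.025 91 [-0.354 -0.354 -0.354] 0.021
0.095 0.1 4307 [-0.336 -0.336 -0.334] 0.099
0.13 0.025 0 [] 
0.13 0.1 3925 [-0.336 -0.336 -0.334] 0.099
0.17 0.025 0 [] 
0.17 0.1 2322 [-0.338 -0.337 -0.336] 0.099
0.22 0.025 0 [] 
0.22 0.1 1150 [-0.378 -0.377 -0.376] 0.099
board right [np.float64(-0.2621), np.float64(-0.263), np.float64(-0.2626), np.float64(-0.2637), np.float64(-0.2621)] [np.float64(-0.1439), np.float64(-0.1441), np.float64(-0.1445)]
```

```bash
cat > m.py <<'E'
from h import *
servo_line(P(-.28,.16),speed=.2); print(st())
servo_line(P(-.28,.040),speed=.1); print(st())
servo_line(P(-.268,.040),speed=.04); print(st())
servo_line(P(-.212,.040),speed=.05); print(st())
n=0
for Y in np.arange(-.211,-.1965,.001):
    servo_line(P(Y,.040),speed=.015); s=st(); print([round(float(v),4) for v in s[:3]],s[3])
    if s[2]<-3: break
E
python3 m.py; python3 f.py s4 330 240
```

```text
(18.9417, -0.2793061153678203, 0.34167028322261483, array([ 0.04,  0.34, -0.35]))
(20.2917, -0.28020523849285384, 0.2873760586925881, array([ 0.62,  0.31, -0.87]))
(20.7417, -0.2677167845924521, -0.39820522865010965, array([-0.14, -0.4 ,  0.06]))
(22.0083, -0.21218529658827529, -0.14750714855633754, array([ 0.25, -0.14,  0.42]))
[22.2583, -0.2111, -0.6294] [ 0.25 -0.62 -0.26]
[22.5083, -0.21, -0.0411] [-0.23 -0.05 -0.35]
[22.7583, -0.2089, 0.4232] [0.99 0.46 0.15]
[23.0083, -0.2079, 1.4865] [-0.42  1.47  0.41]
[23.2583, -0.2069, 0.2634] [0.74 0.29 1.2 ]
[23.5083, -0.2059, 0.0447] [ 0.02  0.05 -0.68]
[23.7583, -0.2052, -3.5459] [ 0.98 -3.52 -1.35]
push_plate 0.76 [-0.0518 -0.0494 -0.048  -0.0466 -0.0441] [324.4, 249.0]
cut_stop 0.58 [-0.0706 -0.0552 -0.05   -0.0477 -0.0446] [324.7, 238.0]
board 0.64 [-0.1931 -0.1677 -0.1393 -0.1047 -0.077 ] [349.2, 239.7]
top cut_stop 0.59 [-0.0742 -0.068  -0.0618 -0.0557 -0.0498] [365.8, 249.3]
top board 0.58 [-0.178  -0.1542 -0.1293 -0.1047 -0.0831] [397.0, 256.2]
top click_block 0.59 [-0.1005 -0.089  -0.048  -0.0366 -0.0259] [356.7, 238.3]
```

View pics/s4.png

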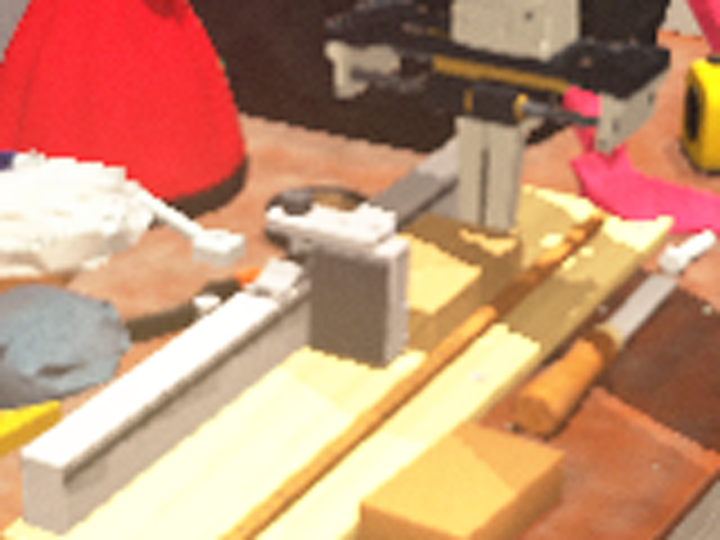

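The timber reaches the stop at the expected place with 3.5 N, and the stop hasn't moved. I'll give one slightly firmer nudge, still well below 24 N, then retract and check from above.

```bash
cat > n.py <<'E'
from h import *
servo_line(P(-.2045,.040),speed=.01); hold(.2); print(st())
servo_line(P(-.225,.040),speed=.08); servo_line(P(-.235,.2),speed=.2); goto([.36,-.34,.30],Q); print(st())
p=capture("top"); X=cloud(p,np.ones((480,640),bool)); j=X@e-XE; Y=X@u
for c in (-.025,-.01,.005,.02):
    b=Y[(abs(j-c)<.004)&(X[:,2]>.036)&(X[:,2]<.047)&(Y<-.05)&(Y>-.3)]; print("board",c,b.min().round(4),b.max().round(4))
s=(abs(j)<.02)&(X[:,2]>.066)&(X[:,2]<.11)&(abs(Y+.06)<.05); print("stop top",np.percentile(Y[s],[2,50,98]).round(4))
cv2.imwrite("pics/s5.png",cv2.resize(p["color"][190:310,300:460],None,fx=4.5,fy=4.5,interpolation=cv2.INTER_CUBIC)[:,:,::-1])
E
python3 n.py
```

```text
(24.6083, -0.20490282176272664, -7.881470167809488, array([ 1.73, -7.83, -1.42]))
(26.8667, -0.3510180208520516, 0.15661019080457061, array([-0.1 ,  0.15, -0.69]))
board -0.025 -0.1968 -0.0783
board -0.01 -0.1948 -0.0807
board 0.005 -0.196 -0.0812
board 0.02 -0.1966 -0.0817
stop top [-0.0756 -0.0613 -0.0477]
```

View pics/s5.png

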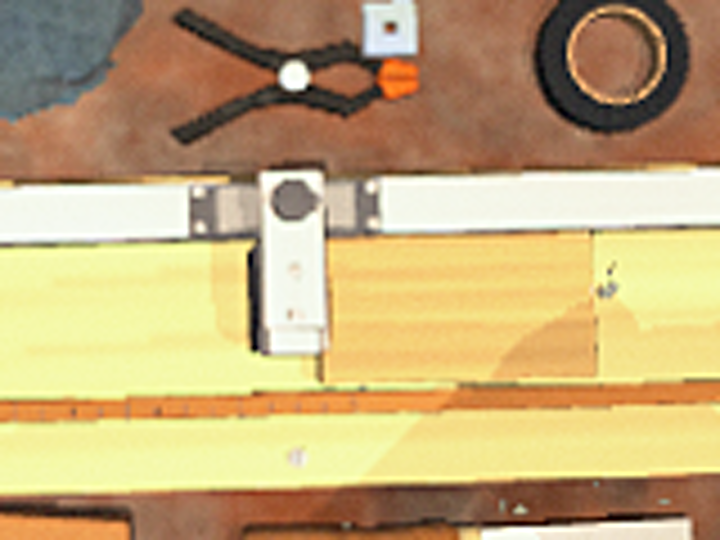

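From above, the stop's bracket (crop x 258-327) is centred on the click block (190-380), so the roller is in the notch. The timber's left end (x about 327) touches the stop face, and the robot is clear of everything.

```bash
python3 -c "
from bench import *
print(sign_off())"
```

```text
the job is handed in; nothing more can be done
None
```

The job is handed in: the stop clicked into the notch first, then the timber was pushed left against it with about 8 N (24 N would unseat it), and the last overhead picture showed both in place with the arm clear.

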